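Let the bronze piston pin out of the dispenser

ROBOT

A 6-joint arm with a two-finger parallel gripper is mounted at the origin on the work surface. World frame = base frame: x ahead of the robot, y to its left, z up, the work surface at z = 0. Lengths are in m, angles in rad, forces in N, time in s.
With the tool pointing down it reaches from about 0.25 to 0.775 m from the base axis. Payload 4 kg.
Tool frame: the origin (TCP) lies midway between the tips of the shut fingers; the grasp point (between the pads) lies 19 mm behind it; z points along the fingers, x is the direction in which the jaws open and shut, and the axes are right-handed (so a half turn about z gives the same grasp; the last joint's range is limited). The gripper opens to 94 mm and grips with 3 to 60 N. Pads are 16 mm wide; open, the fingers measure 119 mm over their backs; the gripper's body (75 mm by 177 mm) begins 78 mm behind the grasp point.
Start: joints at [-1.319, 0.087, 1.371, -0, 1.684, -0.103], TCP at [0.191, -0.516, 0.206] pointing down, gripper open.
Joint ranges: [-3.1, 3.1], [-0.76, 2.03], [0.27, 2.55], [-1.08, 4.22], [0.17, 2.65], [-2.57, 2.57]. Speed limits (rad/s): [2.79, 2.79, 3.14, 3.14, 3.14, 3.14].

INTERFACE

Orientations are given as [roll, pitch, yaw] about the fixed x, y, z axes, in that order (R = Rz(yaw) Ry(pitch) Rx(roll)).
In Python, from bench import * gives the robot as it stands.
- The arm moves only by the tool send_rows, never from a script. Its argument "rows" is one flat list of numbers, 7 for each row, row after row: the shift along the world's x, y, z in mm, then the turn, a rotation vector about the world's x, y, z in degrees, then the opening, from 0 (shut) to 1 (fully open). A call has exactly 8 rows; each row shifts and turns the commanded pose from where the row before left it; what a row does not reach is not made up. A row lasts 1/8 s, in which the tool goes at most 62.5 mm and 10.7 degrees, less where a joint would pass 70% of its speed; a pose out of reach is approached as far as the arm can. A call is refused whole if a number of a shift passes 62.5 or a number of a turn 10.7, either way. A call with a gripper value outside its range is refused whole. The fingers move at their own pace and stop on an object; the grip force is fixed at half the most. Time passes only in rows, so rows that do not move let the fingers close, or fill a call up. It gives the time, the measured TCP pose, the force and the opening at its end, in the units of the state.
- get_obs(): the state, without advancing time (a new reading comes with each control period).
- snapshot(name): name is "scene" or "side" or "wrist"; returns a dict with "color" (384x512x3 uint8, red, green, blue), "intrinsics" (3x3 intrinsics, pixels), "rvec" (rotation vector, rad) and "tvec" (3), from world to camera coordinates, as OpenCV has them; the wrist camera has in their place "T_tool_cam" (4x4, takes a point from camera to tool coordinates, whose origin is the TCP and whose axes are the tool frame's). Camera axes: x right, y down, z forward; pixel columns grow to the right and rows downward; lengths in m; the calibration is good to about 2 mm. The wrist camera is an equidistant fisheye: a pixel r from the principal point sees the ray r / f radians off the axis. A picture is of the moment at which its call begins: read the wrist's pose just before it. There is no depth.
- close_job(): hands the job in, once; it reports no verdict.
The state is a dict: "time": time; "joint_positions": joint angles; "qvel": joint speeds; "joint_torque": joint torques, N m; "tool_pos": TCP position; "ee_rot": TCP orientation; "wrist_force": force on the tool from outside, world axes, zero at the start; "wrist_torque": the same for the moment, N m; "width": finger opening in m.
Only numpy, scipy, OpenCV 4.12 (cv2) and the standard library are available. Lean on these libraries where they do the work, as an engineer would, in place of code of your own. Each camera call takes 0.05 s, during which the arm holds its last target.

TASK

Press down the blue pad of the rocking lever over the lane that holds the bronze-coloured piston pin, so that the red gate lifts, and keep it down until the pin has rolled into the green tray; then let the lever come back up so the gate is shut again. Only press the pad: do not touch the pins or the gates, keep the black pin's gate shut, and leave everything else on the bench where it stands.

Things in the scene. Friction and masses are not known exactly. Their poses are not given: they have to be found in the camera images.
- dispenser: pin dispenser: dark base 380 x 200 x 12 mm; two white lanes (68 mm wide, centres at y = +45 (left) and -45 mm) slope down 0.2 rad to +x, ending in a green tray with a lip. Over each lane a lever: blue pad at -x, pivot on posts 116 mm high, red gate at +x. Origin: on the table, 10 mm to the +x side of the base's centre; a pin in the tray ends at x = 0.15; x down the lanes, y to the left lane, z up
- pad_left (a point): centre of the top face of the blue pad (38 mm wide, 40 long, 10 thick; level at rest, 107 mm above the table) on the near end of the left lever, at x = -160, y = +45 mm in the dispenser's frame; x runs along the lever towards its red gate, z up out of the pad; it sinks and tilts with the lever. The two pads are 52 mm apart
- pad_right (a point): centre of the top face of the blue pad (38 mm wide, 40 long, 10 thick; level at rest, 107 mm above the table) on the near end of the right lever, at x = -160, y = -45 mm in the dispenser's frame; x runs along the lever towards its red gate, z up out of the pad; it sinks and tilts with the lever. The two pads are 52 mm apart
- lever_left (a joint): left rocking lever: 0 = at rest, gate shut; grows as its pad is pressed down, to the stop at 0.45 rad (pad 39 mm lower). Pivot 90 mm from the pad's centre, 74 mm from the gate. A spring returns it: about 2 N on the pad starts it, about 3.5 N holds it fully down. A pin passes under the gate from about 0.27 rad
- lever_right (a joint): right rocking lever: 0 = at rest, gate shut; grows as its pad is pressed down, to the stop at 0.45 rad (pad 39 mm lower). Pivot 90 mm from the pad's centre, 74 mm from the gate. A spring returns it: about 2 N on the pad starts it, about 3.5 N holds it fully down. A pin passes under the gate from about 0.27 rad
- gate_left (a point): red gate plate (30 mm wide, 4 mm thick, 47 mm high) hanging from the far end of the left lever, across the left lane; point in the middle of its width at the lever, 102 mm above the table when shut
- gate_right (a point): red gate plate (30 mm wide, 4 mm thick, 47 mm high) hanging from the far end of the right lever, across the right lane; point in the middle of its width at the lever, 102 mm above the table when shut
- bronze_pin: yellow bronze-coloured piston pin, a cylinder 24 mm in diameter, 64 mm long, about 0.13 kg, lying across a lane just behind its red gate; origin at its centre, y along it. Its lane varies: in the dispenser's frame y above 0 is the left lane, below 0 the right. Once its gate is up it rolls 0.16 m down the lane by itself in about half a second
- black_pin: black-coated piston pin, a cylinder 24 mm in diameter, 64 mm long, about 0.13 kg, lying across a lane just behind its red gate; origin at its centre, y along it. Its lane varies: in the dispenser's frame y above 0 is the left lane, below 0 the right. Once its gate is up it rolls 0.16 m down the lane by itself in about half a second
- piston: bare aluminium piston standing on the table, 82 mm diameter, 58 mm high; origin under its centre
- barrel: grey finned engine cylinder standing on the table, 110 mm diameter, 120 mm high; origin under its centre
- lube: small white bottle with red cap, 38 mm diameter, 95 mm high; origin under its centre
- screwdriver: screwdriver lying on the table, about 200 mm long; origin under its middle, x along it
- rings: dark stack of piston rings lying on the table, 86 mm outside diameter, 12 mm high; origin under its centre
Things that resemble listed ones, but are neither listed nor needed, are in the scene too. Of the things like the black_pin, leave any that is purple; of the rest the larger one is meant. There is more than one size of the bronze_pin; the job needs the smaller.

How it is judged:
By the outcome, as a careful person would: the job done as asked, in the order asked, and still so for the second after the job is handed in, with the robot touching nothing.
It also fails if it takes over 32 s, if anything falls off the work surface, if the arm or the gripper's body presses on something with over 40 N, if the wrist force passes 120 N, or if a joint passes its speed limit or range.

## Working session

There is one attempt and no reset: what is moved stays moved. The work goes in short steps, Python scripts to look and compute and a tool call to move; the robot and the scene stay as the last step left them, time stands still between calls to the robot, and variables do not carry over. Pictures are saved under pics/ and viewed, and the job is handed in when it is done.

Besides the shell and the picture viewer there is one more tool, called as a command line: name --argument value ..., lists and objects as JSON in quotes. send_rows: Moves the arm, as the interface text tells. Its arguments: {"type":"object","properties":{"rows":{"type":"array","items":{"type":"number"}}},"required":["rows"]}

```bash
mkdir -p pics; python3 - <<'E'
from bench import *
import cv2,pickle
o=get_obs();print(o)
d={}
for n in("scene","side","wrist"):
    s=snapshot(n);d[n]=s;cv2.imwrite(f"pics/{n}0.png",cv2.resize(s["color"][:,:,::-1],(800,600),interpolation=cv2.INTER_CUBIC))
    print(n,{k:v for k,v in s.items() if k!="color"})
pickle.dump((o,d),open("s0.pkl","wb"))
E
```

```text
{'time': 0.0, 'joint_positions': array([-1.31910906e+00,  8.79509687e-02,  1.37225758e+00, -7.50742314e-07,
        1.68360663e+00, -1.03161043e-01]), 'qvel': array([-0.00179401,  0.00043032,  0.00149879, -0.00117201,  0.00060161,
       -0.00020558]), 'joint_torque': array([-3.73296816e-04, -3.40172303e+01, -3.02428329e+01,  7.16075208e-02,
        3.27628513e-02, -1.54434574e-04]), 'tool_pos': array([ 0.19092102, -0.51520584,  0.20430471]), 'ee_rot': array([-3.14136452e+00,  2.21077642e-03, -1.21594785e+00]), 'wrist_force': array([0.42127075, 0.61413804, 0.88702275]), 'wrist_torque': array([ 0.00620604, -0.03353432, -0.00210676]), 'width': 0.09368454587414073}
scene {'intrinsics': array([[481.00705349,   0.        , 259.64281282],
       [  0.        , 481.00705349, 192.56861411],
       [  0.        ,   0.        ,   1.        ]]), 'rvec': array([ 0.89436215,  2.70682807, -0.81199093]), 'tvec': array([ 0.40756126, -0.27784544,  1.60378298])}
side {'intrinsics': array([[351.87489474,   0.        , 259.71278355],
       [  0.        , 351.87489474, 192.3814407 ],
       [  0.        ,   0.        ,   1.        ]]), 'rvec': array([ 0.39081186, -2.64149928,  1.39487221]), 'tvec': array([0.55493298, 0.12013663, 0.7799796 ])}
wrist {'intrinsics': array([[297.31863964,   0.        , 251.02166697],
       [  0.        , 297.31863964, 193.13883998],
       [  0.        ,   0.        ,   1.        ]]), 'T_tool_cam': array([[ 9.99999969e-01,  3.13428535e-05, -2.46058452e-04,
         8.47418954e-04],
       [ 2.54716756e-05,  9.73764837e-01,  2.27556676e-01,
        -6.52212651e-02],
       [ 2.46735344e-04, -2.27556676e-01,  9.73764807e-01,
        -1.80384683e-01],
       [ 0.00000000e+00,  0.00000000e+00,  0.00000000e+00,
         1.00000000e+00]])}
```

View pics/scene0.png

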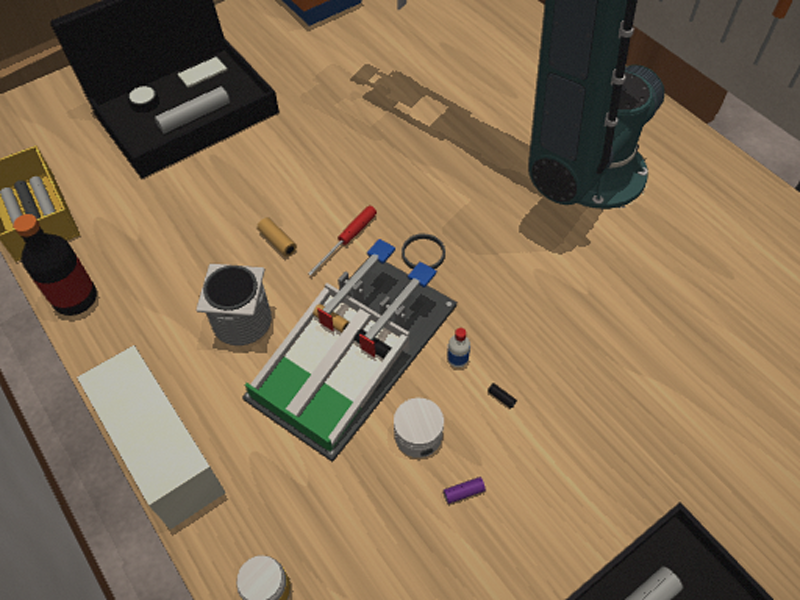

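View pics/side0.png

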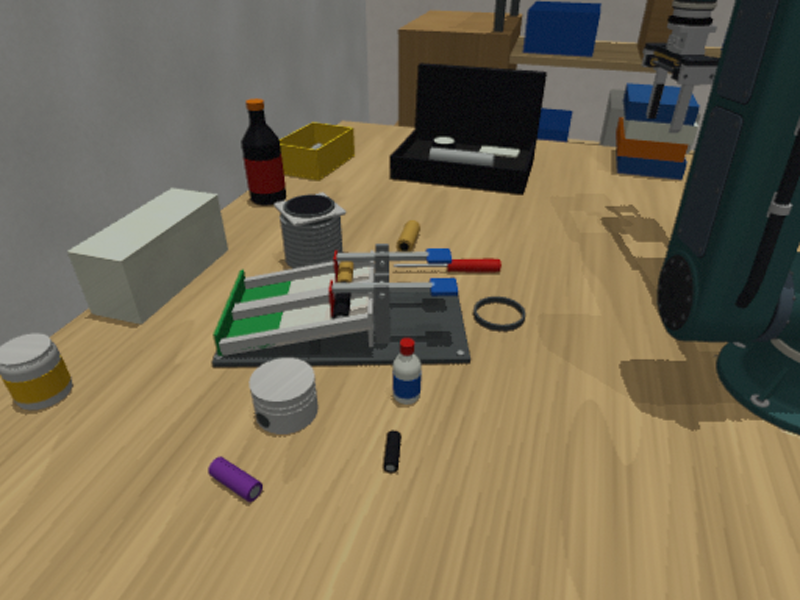

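View pics/wrist0.png

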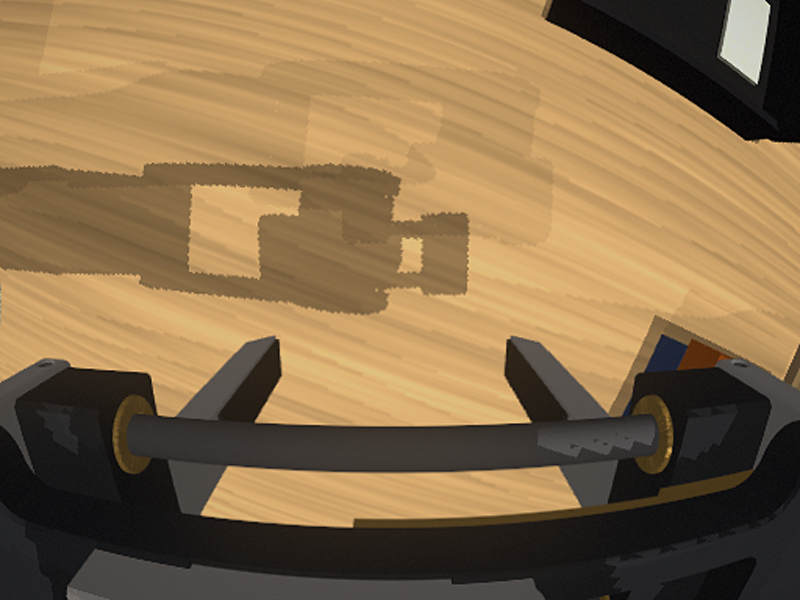

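Scene (800x600 px): the bronze pins are at (276,236), loose on the table and larger, and at (335,318), behind a gate. The black pins are at (375,345) behind the other gate, (502,395) small on the table, and purple at (464,490). The blue pads are at (381,250) and (422,273). I'll measure them and confirm in a crop.

```bash
cat > h.py <<'E'
import numpy as np,cv2
def cam(s):
    R=cv2.Rodrigues(s["rvec"])[0];return R,-R.T@s["tvec"]
def ray(s,uv):
    R,c=cam(s);d=R.T@np.linalg.inv(s["intrinsics"])@np.array([*uv,1.]);return c,d
def onz(s,uv,z):
    c,d=ray(s,uv);return c+d*(z-c[2])/d[2]
def two(s1,u1,s2,u2):
    c1,d1=ray(s1,u1);c2,d2=ray(s2,u2);d1/=np.linalg.norm(d1);d2/=np.linalg.norm(d2)
    t=np.linalg.lstsq(np.c_[d1,-d2],c2-c1,rcond=None)[0];a=c1+t[0]*d1;b=c2+t[1]*d2
    return (a+b)/2,np.linalg.norm(a-b)
def proj(s,P):
    return cv2.projectPoints(np.atleast_2d(P).astype(float),s["rvec"],s["tvec"],s["intrinsics"],None)[0][:,0]
def blobs(s,lo,hi,amin=40):
    h=cv2.cvtColor(s["color"],cv2.COLOR_RGB2HSV);m=cv2.inRange(h,lo,hi)
    n,l,st,c=cv2.connectedComponentsWithStats(m)
    return [(c[i],st[i],l==i) for i in range(1,n) if st[i,4]>=amin]
E
python3 - <<'E'
import pickle;from h import *
o,d=pickle.load(open("s0.pkl","rb"))
B=((105,120,60),(125,255,255))
for n in("scene","side"):
    print(n,[(c.round(1),st) for c,st,_ in blobs(d[n],*B)])
    print(n,"red",[(c.round(1),st) for c,st,_ in blobs(d[n],(0,150,60),(6,255,255),20)])
    print(n,"green",[(c.round(1),st) for c,st,_ in blobs(d[n],(55,100,40),(80,255,255),20)])
im=d["scene"]["color"][120:300,140:310,::-1];cv2.imwrite("pics/crop1.png",cv2.resize(im,None,fx=3.3,fy=3.3,interpolation=cv2.INTER_CUBIC))
im=d["side"]["color"][130:240,130:340,::-1];cv2.imwrite("pics/crop2.png",cv2.resize(im,None,fx=3.8,fy=3.8,interpolation=cv2.INTER_CUBIC))
E
```

```text
scene [(array([243.9, 160. ]), array([236, 153,  17,  15, 136], dtype=int32)), (array([269.9, 174.9]), array([261, 168,  18,  16, 152], dtype=int32)), (array([293.1, 229.9]), array([288, 227,  11,   7,  55], dtype=int32))]
scene red [(array([228.7, 143.2]), array([217, 132,  24,  25, 211], dtype=int32)), (array([ 41.5, 186.3]), array([ 22, 174,  36,  23, 350], dtype=int32)), (array([207.8, 203.6]), array([203, 197,  10,  14,  60], dtype=int32)), (array([294.5, 213.3]), array([292, 210,   6,   8,  41], dtype=int32)), (array([234.8, 220.3]), array([230, 214,  10,  14,  81], dtype=int32))]
scene green [(array([192.7, 257.1]), array([ 157,  229,   69,   59, 1581], dtype=int32))]
side [(array([359.4,  17.7]), array([ 335,    1,   49,   35, 1482], dtype=int32)), (array([408.3,  63.8]), array([401,  54,  17,  23, 278], dtype=int32)), (array([426.8,  66. ]), array([415,  55,  20,  24, 224], dtype=int32)), (array([442.2,  71.1]), array([438,  61,   9,  19,  95], dtype=int32)), (array([354.4,  79.3]), array([344,  69,  22,  21, 375], dtype=int32)), (array([418., 107.]), array([396, 101,  43,  13, 361], dtype=int32)), (array([280.5, 163.1]), array([273, 159,  16,   9, 134], dtype=int32)), (array([283.7, 183.2]), array([275, 178,  18,  12, 182], dtype=int32)), (array([259.9, 247.9]), array([252, 241,  17,  14, 184], dtype=int32))]
side red [(array([169.4, 112.3]), array([157, 101,  25,  23, 436], dtype=int32)), (array([214.5, 169. ]), array([213, 160,   4,  20,  29], dtype=int32)), (array([303.6, 169.6]), array([286, 166,  35,   8, 255], dtype=int32)), (array([211.7, 191.5]), array([211, 183,   3,  19,  28], dtype=int32)), (array([260. , 221.1]), array([256, 216,   9,  11,  88], dtype=int32))]
side green [(array([159.2, 198.5]), array([137, 173,  49,  55, 884], dtype=int32))]
```

View pics/crop1.png

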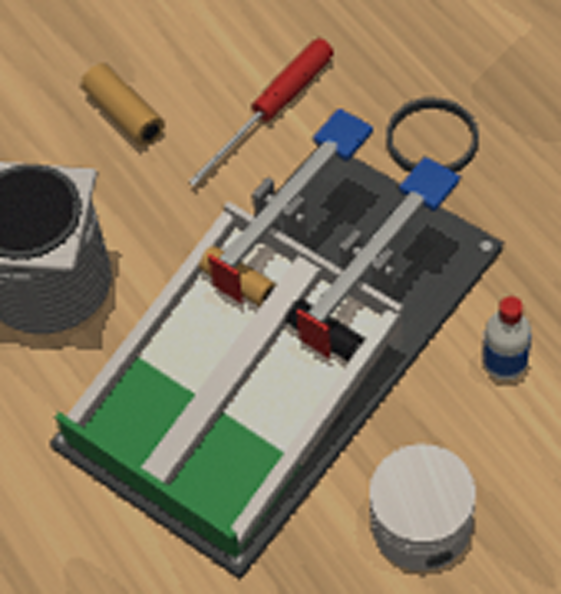

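View pics/crop2.png

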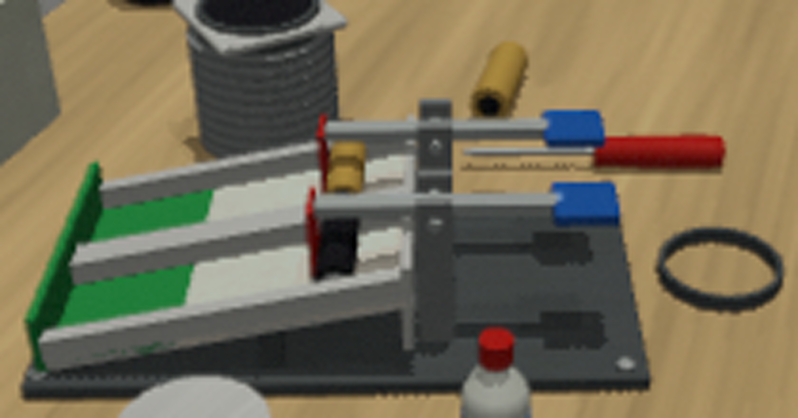

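The crops confirm it. The gated bronze pin, at crop (237,278), is smaller than the loose one. It sits in the lane of the far pad, at crop (343,133). The gated black pin sits in the other lane.

```bash
python3 - <<'E'
import pickle;from h import *
o,d=pickle.load(open("s0.pkl","rb"));s,q=d["scene"],d["side"]
# triangulate blobs (pad: visible blob includes sides -> approx z ~0.103)
print("pads tri",two(s,(243.9,160),q,(280.5,163.1)),two(s,(269.9,174.9),q,(283.7,183.2)))
a=onz(s,(243.9,160),.104);b=onz(s,(269.9,174.9),.104);print(a,b,np.linalg.norm(a-b))
g1=onz(s,(207.8,203.6),.08);g2=onz(s,(234.8,220.3),.08);print("gates",g1,g2, two(s,(207.8,203.6),q,(214.5,169)))
ax=(g1+g2-a-b)[:2];yaw=np.arctan2(ax[1],ax[0]);print("len",np.linalg.norm(ax)/2,"yaw",yaw)
yd=(a-b)[:2];print("pad dir minus90",np.arctan2(yd[1],yd[0])-np.pi/2)
# top-face contour on z=.107
for c,st,m in blobs(s,(105,120,60),(125,255,255))[:2]:
    h=cv2.cvtColor(s["color"],cv2.COLOR_RGB2HSV)[...,2]
    v=h[m];print(np.percentile(v,[5,20,40,50,60,80,95]))
    P=np.array([onz(s,(x,y),.107)[:2] for y,x in np.argwhere(m)]);r=cv2.minAreaRect((P*1000).astype(np.float32));print(r)
# base corners
for n,uv in dict(base_near=(332*.64,458*.64),base_right=(455*.64,303*.64),base_left=(245*.64,398*.64)).items(): print(n,onz(s,uv,.012))
E
```

```text
pads tri (array([ 0.53590582, -0.03580074,  0.10264688]), np.float64(0.0018063017089983598)) (array([0.50745884, 0.04828546, 0.10068466]), np.float64(0.0021902579209952147))
[ 0.53565911 -0.0357092   0.104     ] [0.50794238 0.04923093 0.104     ] 0.08934788413698759
gates [0.69059914 0.0113569  0.08      ] [0.66164408 0.09808576 0.08      ] (array([0.69271977, 0.01566651, 0.08678398]), np.float64(0.0008195696291318431))
len 0.1616017797979627 yaw 0.30132084511222007
pad dir minus90 -2.826177241077694
[ 80.75 136.   138.   139.   139.   140.   143.25]
((538.3525390625, -34.12830352783203), (39.63645935058594, 37.389530181884766), 17.897798538208008)
[ 79.55 137.   139.   139.5  140.   141.   144.  ]
((509.5421447753906, 50.73099899291992), (41.6623649597168, 36.74635314941406), 18.445354461669922)
base_near [0.81148394 0.2070643  0.012     ]
base_right [0.4585179  0.08929823 0.012     ]
base_left [0.87202427 0.02627999 0.012     ]
```

```bash
python3 - <<'E'
import pickle;from h import *
o,d=pickle.load(open("s0.pkl","rb"));s,q=d["scene"],d["side"]
k=.64
for n,uv in dict(case_nearcorner=(143,175),case_r=(278,100),case_lidbase=(95,105),case_lidbase2=(230,65)).items(): print(n,onz(s,(uv[0]*k,uv[1]*k),.03).round(3))
print("lid top",two(s,(53*k,22*k),q,(418*k,66*k)))
p=np.array([.537,-.035,.107]);y=.315
R=np.array([[np.cos(y),-np.sin(y),0],[np.sin(y),np.cos(y),0],[0,0,1]])
org=p-R@np.array([-.16,-.045,.107]);print("origin",org)
for nm,l in dict(pr=[-.16,-.045,.107],pl=[-.16,.045,.107],gr=[.004,-.045,.102],gl=[.004,.045,.102],c1=[.18,.1,.012],c2=[-.2,.1,.012],c3=[.18,-.1,.012]).items():
    P=org+R@np.array(l);print(nm,P.round(3),proj(s,P).round(1)/k,proj(q,P).round(1)/k)
print("delta mm",(p-o["tool_pos"])*1000)
E
```

```text
case_nearcorner [ 0.788 -0.537  0.03 ]
case_r [ 0.446 -0.563  0.03 ]
case_lidbase [ 0.782 -0.794  0.03 ]
case_lidbase2 [ 0.474 -0.732  0.03 ]
lid top (array([ 0.78844306, -0.82694591,  0.22212186]), np.float64(0.011613533440156042))
origin [0.67518568 0.05735647 0.        ]
pr [ 0.537 -0.035  0.107] [[380.625   249.53125]] [[437.96875 252.1875 ]]
pl [0.509 0.051 0.107] [[421.71875 273.125  ]] [[442.65625 282.8125 ]]
gr [0.693 0.016 0.102] [[323.75 313.75]] [[334.53125 255.625  ]]
gl [0.665 0.101 0.102] [[365.78125 340.     ]] [[329.53125 286.5625 ]]
c1 [0.815 0.208 0.012] [[330.46875 459.84375]] [[208.90625 360.15625]]
c2 [0.454 0.09  0.012] [[457.1875 302.1875]] [[469.84375 357.34375]]
c3 [0.877 0.018 0.012] [[240.   396.25]] [[239.6875  285.46875]]
delta mm [346.07898261 480.20583858 -97.30471359]
```

send_rows --rows '[22,30,0,0,0,0,0,22,30,0,0,0,0,0,22,30,0,0,0,0,0,22,30,0,0,0,0,0,22,30,0,0,0,0,0,22,30,0,0,0,0,0,22,30,0,0,0,0,0,22,30,0,0,0,0,0]'

```text
time: 1.15
tool_pos: [0.3675, -0.2746, 0.2052]
ee_rot: [3.141, 0.0, -1.216]
wrist_force: [0.6, -0.5, -0.0]
width: 0.0176
```

send_rows --rows '[22,30,0,0,0,0,0,22,30,0,0,0,0,0,22,30,0,0,0,0,0,22,30,0,0,0,0,0,22,30,-10,0,0,0,0,22,30,-10,0,0,0,0,22,30,-10,0,0,0,0,16,30,-10,0,0,-2,0]'

```text
time: 2.15
tool_pos: [0.5375, -0.0346, 0.1646]
ee_rot: [3.141, 0.0, -1.252]
wrist_force: [-0.2, 0.2, 0.4]
width: 0.0009
```

```bash
cat > look.py <<'E'
from bench import *
import cv2,sys,pickle
t=sys.argv[1]
o=get_obs();print({k:o[k].round(4) if hasattr(o[k],'round') else o[k] for k in("time","tool_pos","ee_rot","wrist_force","width")})
s=snapshot("scene");q=snapshot("side")
pickle.dump((o,{"scene":s,"side":q}),open(f"s{t}.pkl","wb"))
a=cv2.resize(s["color"][110:300,130:330,::-1],(400,380),interpolation=cv2.INTER_CUBIC);b=cv2.resize(q["color"][50:240,130:330,::-1],(400,380),interpolation=cv2.INTER_CUBIC)
cv2.imwrite(f"pics/l{t}.png",cv2.hconcat([a,b]))
E
python3 look.py 1
```

```text
{'time': 2.15, 'tool_pos': array([ 0.5375, -0.0346,  0.1646]), 'ee_rot': array([ 3.1409e+00,  2.0000e-04, -1.2517e+00]), 'wrist_force': array([-0.2015,  0.2165,  0.3963]), 'width': 0.0009073699845400328}
```

View pics/l1.png

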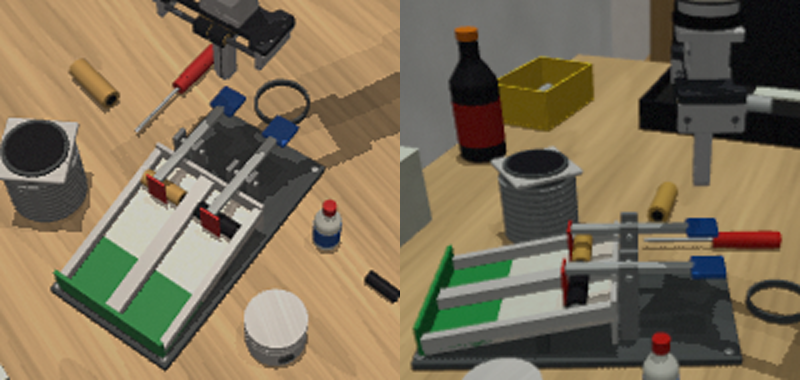

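The shut fingertips are about 58 mm above the far (right) pad. They show at (225,75) over the pad at (228,100) in the scene half, and at (702,183) over (702,228) in the side half. I'll descend close to it.

send_rows --rows '[0,0,-9,0,0,0,0,0,0,-9,0,0,0,0,0,0,-8,0,0,0,0,0,0,-7,0,0,0,0,0,0,-7,0,0,0,0,0,0,-6,0,0,0,0,0,0,-4,0,0,0,0,0,0,-2,0,0,0,0]'

```text
time: 3.25
tool_pos: [0.537, -0.0357, 0.1132]
ee_rot: [3.141, 0.0, -1.251]
wrist_force: [0.7, 0.1, -0.1]
width: 0.0004
```

```bash
python3 look.py 2
```

```text
{'time': 3.25, 'tool_pos': array([ 0.537 , -0.0357,  0.1132]), 'ee_rot': array([ 3.1414,  0.    , -1.2508]), 'wrist_force': array([ 0.7162,  0.1172, -0.0714]), 'width': 0.00044936549595003095}
```

View pics/l2.png

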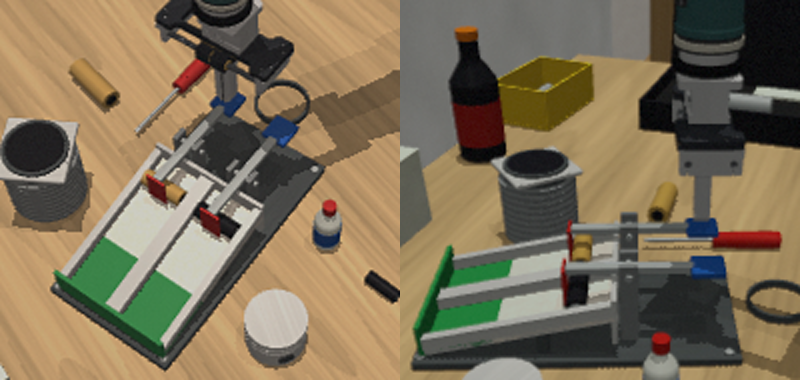

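The tips are just above the middle of the right pad and the gates are still shut. Next is the press, drifting slightly along the lever as the pad swings in.

send_rows --rows '[0,0,-7,0,0,0,0,1,0,-7,0,0,0,0,1,0,-7,0,0,0,0,1,1,-7,0,0,0,0,2,0,-7,0,0,0,0,2,1,-6,0,0,0,0,0,0,0,0,0,0,0,0,0,0,0,0,0,0]'

```text
time: 4.35
tool_pos: [0.5437, -0.0339, 0.0722]
ee_rot: [3.14, 0.0, -1.251]
wrist_force: [-3.5, -1.2, 1.7]
width: 0.0003
```

```bash
python3 look.py 3
```

```text
{'time': 4.35, 'tool_pos': array([ 0.5437, -0.0339,  0.0722]), 'ee_rot': array([ 3.1405,  0.    , -1.251 ]), 'wrist_force': array([-3.5138, -1.1708,  1.7068]), 'width': 0.00032312218553920066}
```

View pics/l3.png

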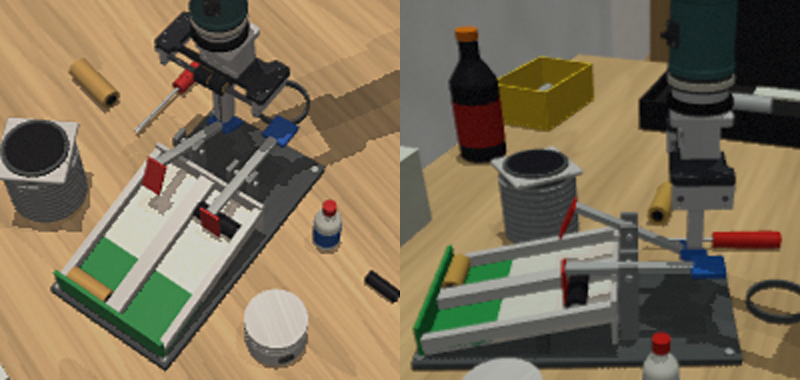

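The bronze pin is in the green tray (scene half (90,285)), the right gate is up, and the black pin is still behind its shut gate. I'll hold briefly, then rise slowly back along the same path.

send_rows --rows '[0,0,0,0,0,0,0,0,0,0,0,0,0,0,-2,-1,6,0,0,0,0,-2,0,7,0,0,0,0,-1,-1,7,0,0,0,0,-1,0,7,0,0,0,0,-1,0,7,0,0,0,0,0,0,8,0,0,0,0]'

```text
time: 5.45
tool_pos: [0.5377, -0.0356, 0.1151]
ee_rot: [-3.14, -0.0, -1.251]
wrist_force: [-0.2, -0.1, 0.7]
width: 0.0005
```

send_rows --rows '[0,0,12,0,0,0,0,0,0,15,0,0,0,0,0,0,15,0,0,0,0,0,0,15,0,0,0,0,0,0,15,0,0,0,0,0,0,10,0,0,0,0,0,0,0,0,0,0,0,0,0,0,0,0,0,0]'

```text
time: 6.45
tool_pos: [0.5368, -0.0357, 0.1959]
ee_rot: [3.141, 0.0, -1.251]
wrist_force: [0.6, 0.8, -0.3]
width: 0.0001
```

```bash
python3 look.py 4; python3 - <<'E'
import pickle;from h import *
o,d=pickle.load(open("s4.pkl","rb"));_,e=pickle.load(open("s1.pkl","rb"))
for n in("scene","side"):
  for x in(e,d):
    print(n,"red",[(c.round(1),st[4]) for c,st,_ in blobs(x[n],(0,150,60),(6,255,255),20)],"blue",[(c.round(1),st[4]) for c,st,_ in blobs(x[n],(105,120,60),(125,255,255),100)])
E
```

```text
{'time': 6.45, 'tool_pos': array([ 0.5368, -0.0357,  0.1959]), 'ee_rot': array([ 3.1405e+00,  5.0000e-04, -1.2509e+00]), 'wrist_force': array([ 0.5763,  0.8157, -0.2826]), 'width': 0.00014167747138275986}
scene red [(array([227.3, 144.5]), np.int32(185)), (array([ 42.5, 185.1]), np.int32(434)), (array([207.8, 203.6]), np.int32(60)), (array([294.5, 213.4]), np.int32(43)), (array([234.7, 220.3]), np.int32(77))] blue [(array([244. , 160.1]), np.int32(131)), (array([269.9, 174.9]), np.int32(153))]
scene red [(array([227.4, 144.3]), np.int32(184)), (array([ 42.3, 185.3]), np.int32(407)), (array([208. , 203.6]), np.int32(65)), (array([294.5, 213.4]), np.int32(42)), (array([234.8, 220.4]), np.int32(71))] blue [(array([244.1, 160.2]), np.int32(131)), (array([269.9, 174.9]), np.int32(151))]
side red [(array([169.2, 112.2]), np.int32(445)), (array([214.5, 168.9]), np.int32(30)), (array([303.8, 169.5]), np.int32(252)), (array([211.7, 191.4]), np.int32(29)), (array([260.1, 221. ]), np.int32(89))] blue [(array([489.6,  21.5]), np.int32(1887)), (array([358.7,  18.5]), np.int32(1401)), (array([423.1,  66. ]), np.int32(930)), (array([354.4,  79.3]), np.int32(375)), (array([417.6, 106.9]), np.int32(377)), (array([280.5, 163.1]), np.int32(132)), (array([283.8, 183.1]), np.int32(177)), (array([259.9, 247.9]), np.int32(185))]
side red [(array([169.3, 112.3]), np.int32(444)), (array([303.7, 169.6]), np.int32(255)), (array([211.7, 191.4]), np.int32(29)), (array([260. , 221.1]), np.int32(88))] blue [(array([359.4,  17.6]), np.int32(1480)), (array([489.5,  21.4]), np.int32(1898)), (array([423.4,  66. ]), np.int32(935)), (array([354.4,  79.3]), np.int32(376)), (array([417.4, 106.9]), np.int32(380)), (array([280.5, 163.1]), np.int32(132)), (array([283.8, 183.1]), np.int32(177)), (array([259.9, 247.9]), np.int32(185))]
```

View pics/l4.png

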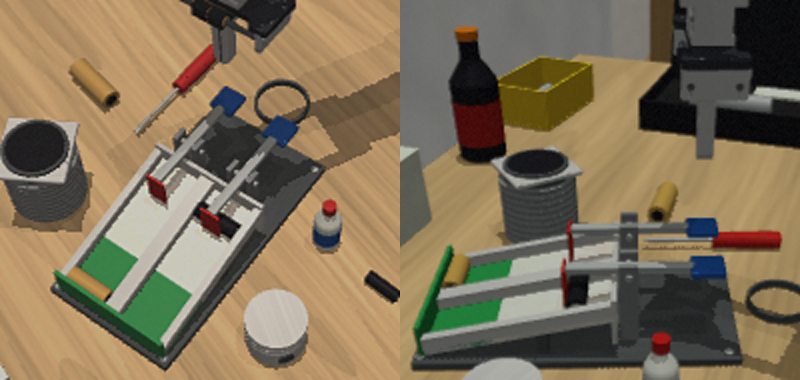

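The bronze pin is in the tray at (90,285). Both pads and both gates are back at their starting pixels, and the arm is clear of everything.

```bash
python3 -c "
from bench import *
print(close_job())"
```

```text
the job is handed in; nothing more can be done
None
```

The bronze pin rolled into the green tray, and its gate is shut again. I pressed the right-lane pad with the shut fingertips, lowering it about 35 mm, with a measured wrist force of about 4 N. I held it until a picture showed the pin in the tray, then let the lever rise and lifted the tool 89 mm clear. The job was handed in at about 6.5 s.

- **Pin, pads and gates:** In the last pictures the bronze pin lies in the tray. Both pads and both gates are within about 0.2 px of where they were before the press.
- **Black pin and other objects:** The black pin is still behind its shut gate, and nothing else in view has visibly moved.
- **One check that disagreed:** My colour mask no longer picked up the right gate in the side view, where it had only 30 px before and the cut-off is 20 px. The side picture, and that lever's pad being back at its starting pixel, show the gate closed.

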